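# Release the cam stop and close the jaw on the carving blank

### The arm

A 7-joint arm with a two-finger parallel gripper is mounted at the origin on the work surface. World frame = base frame: x ahead of the robot, y to its left, z up, the work surface at z = 0. Lengths are in m, angles in degrees, forces in N, time in s.
With the tool pointing down it reaches from about 0.35 to 0.775 m from the base axis. Payload 3.1 kg.
Tool frame: the origin (TCP) lies on the centre line of the jaws, within the pads' length; the fingertips stand 17 mm ahead of it and the grasp point (between the pads) lies 2 mm behind it (robot.tip_reach is the distance from the TCP to the fingertips, in m); z points along the fingers, y is the line along which they close (so a half turn about z gives the same grasp; the last joint's range is limited). The gripper opens to 85 mm and grips with 20 to 120 N. Pads are 22 mm wide; open, the fingers measure 114 mm over their backs; the gripper's body (76 mm by 85 mm) begins 54 mm behind the grasp point. The pads swing forward as they close: fully open they stand 13 mm farther back than shut.
Start: joints at [69.288, 17.813, 0.802, 86.603, -0.252, 75.585, -1.558], TCP at [0.173, -0.522, 0.248] pointing down, gripper open.
Joint ranges: [-154.91, 154.91], [-16.99, 109.72], [-72.82, 74.43], [7.12, 147.25], [-82.49, 262.49], [11.32, 116.49], [-174.64, 174.64]. Speed limits (degrees/s): [159.86, 159.86, 180, 180, 180, 180, 180].

### API

Orientations are given as [roll, pitch, yaw] about the fixed x, y, z axes, in that order (R = Rz(yaw) Ry(pitch) Rx(roll)).
In Python, from station import robot, fingers, vision, workorder, recognise gives the robot as it stands. Calls block until the motion is done:
- robot.move_to(position, orientation): joint-space move of the TCP to a pose.
- robot.line_to(position, orientation=None, velocity=0.15, f_stop=None): straight line of the TCP; orientation=None keeps the orientation; velocity is the mean speed in m/s. With f_stop (N) it stops when the force on the tool has changed by that much, and returns True; else False.
- robot.move_j(angles): joint-space move.
- fingers.gripper_to(opening, force=None): opening from 0.0 (shut) to 1.0 (fully open); force is the grip in N (None keeps the last); returns when the fingers have stopped.
- robot.pause(seconds).
- robot.inverse_kinematics(position, orientation): joint angles nearest the present ones, or None.
- vision.grab_frame(name): name is "scene" or "side" or "wrist"; returns the picture (384x512x3 uint8, red, green, blue); there is no depth.
- vision.calibration(name): a dict with "mtx" (3x3 intrinsics, pixels), "k1" (the pictures are not rectified: a ray, as slopes to the right and down, at radius r is drawn at 1 + k1 r^2 times it, then the intrinsics apply), "extrinsics" (4x4, takes a point from world to camera coordinates); the wrist camera has in their place "T_tool_cam" (4x4, takes a point from camera to tool coordinates, whose origin is the TCP and whose axes are the flange's). Camera axes: x right, y up, looking along -z (the intrinsics and any distortion apply to the point x, -y, -z); pixel columns grow to the right and rows downward; lengths in m; the calibration is good to about 2 mm. A picture is of the moment at which its call begins: read the wrist's pose just before it. calibration takes no time and is no camera call.
A pose or a line that the arm cannot do raises robot.PlanningError and nothing moves.
- workorder.close_job(): hands the job in; it is judged then, once.
Trained networks look in the newest picture that a camera, given by its name, has taken for a name from the list of things; names that differ only in an ending like _2 or _b are one class to them, and where a whole thing is asked for, a point or a joint stands for the part that bears it (a point fixed in the world has none). Each returns a list of dicts, best first, with "p" (0 to 1); they miss things now and then, are a little off and sometimes report something else, mostly with a low value. They report only what shows in the picture. A call takes as long as a camera call.
- recognise(label, camera): "rect" ([centre column, centre row, width, height] in pixels, round what is visible of it).
Readings, each from a call of its own:
- robot.current_time_s(): time.
- robot.current_joint_positions(): joint angles.
- robot.current_dq(): joint speeds.
- robot.current_joint_torque(): joint torques, N m.
- robot.current_tool_pos(): TCP position.
- robot.current_eef_rot(): TCP orientation.
- robot.current_contact_force(): force on the tool from outside, world axes, zero at the start.
- robot.current_torque(): the same for the moment, N m.
- robot.current_finger_gap(): opening from 0.0 (shut) to 1.0 (fully open).
- robot.current_gripper_force(): force on a finger pad.
Only numpy, scipy, OpenCV 4.12 (cv2) and the standard library are available. Lean on these libraries where they do the work, as an engineer would, in place of code of your own. Each camera call takes 0.05 s, during which the arm holds its last target. There are 200 camera calls.

### The job

The cam on the carving jig is holding the jaw slide back. Push the cam's lever round, outward past the side of the jig, until the cam is at its low point (lever pointing straight forward, towards the fence), and only then push the slide forward by its upright push block until the jaw holds the wooden blank flush against the fence. Leave the cam at its low point, never touch or lift the blank itself, leave the things around the jig where they are, and finish clear of everything.

Things in the scene. Friction and masses are not known exactly. Their poses are not given: they have to be found in the camera images.
- fixture: The carving jig, screwed down: grey laminate board 330 x 250 x 18 mm (x -145 to 185 mm, y -160 to 90 mm in its frame). Origin at table level under the slide's middle line. x is 'forward', the way the slide closes, towards the fence (dark bar 22 x 130 x 45 mm across the far end); y to the left of that. Nothing on the jig is higher than 95 mm above the table.
- fence_face (a point): Point on the fence's rear face (the one the blank is pressed against), in the slide's middle line, 40 mm above the table; 153 mm forward of the jig's origin.
- cam_pivot (a point): On the cam's vertical pivot axis at the lever's top, 80 mm above the table; at (0, -100 mm) in the jig's frame, right of the slide. The cam: dark steel disc, radius 38 mm, 18 mm thick, set 16 mm off the pivot towards the lever's side. A steel roller (radius 10 mm) on the slide's side arm meets the rear of its edge.
- lever_end (a point): Middle of the free end face of the lever, 106 mm from the pivot, 68 mm above the table. The lever is a dark wooden bar 18 mm wide lying over the cam disc, underside 56 mm and top 80 mm above the table. All that lies under its sweep is lower than 50 mm.
- cam (a joint): Angle of cam and lever in rad, anticlockwise from above: 0 = low point, lever straight forward along the jig's x; -pi/2 = lever out to the right, away from the slide; -2.9 to -2.2 at the start (lever back and a little outward, high side to the roller). Range -3.0 to 0.5: it can be turned past low. Stiff (0.35 N m, about 4 N at 80 mm), stays where it is left.
- slide (a joint): Travel of the jaw slide in m, forward positive: 0 to 0.003 at the start, 0.033 when the jaw holds the blank against the fence. With the cam at its starting place it is blocked after 3 to 12 mm; with the cam at low it could run to 0.035. Moves against 3 N of friction and stays where it is left.
- push_face (a point): Middle of the rear face of the slide's upright push block, 68 mm above the table; the block is 20 mm thick, 50 mm wide, its top 95 mm above the table. It travels with the slide. Behind the block there is only the bare board, its top 18 mm above the table.
- blank_center (a point): Centre of the loose wooden blank, 70 mm long (along forward) x 56 mm wide x 44 mm high with a stepped top, about 120 g, lying on the board between jaw and fence, 3 to 15 mm short of the fence; 35 mm from its centre to each end face. x lies along its length.
- glue: White glue bottle, 52 mm across, 125 mm high, standing on the table to the left of the jig; bystander. Origin at the centre of its underside.
- block: Cork sanding block with wooden back, 110 x 65 x 42 mm, on the table to the left of the jig; bystander. Origin at the centre of its underside.
- mallet: Wooden mallet lying on the table to the right of the jig: head 60 x 110 x 60 mm, 100 mm along its x from the origin, handle 26 mm across reaching 120 mm the other way; bystander. Origin at table level.

How it is judged (in metres and radians):
On the way, in this order (a step that is already met when the one before it is completed fails the run):
1. the cam is turned to its low point while the slide is still back (value of joint cam between -0.35 and 0.35 rad and value of joint slide below 0.016 m), for 0.2 s.
2. the slide is pushed forward until the jaw has the blank against the fence (value of joint slide above 0.03 m and x of blank_center in the frame of fixture between 0.1155 and 0.1215 m and angle between the x axis of blank_center and the x axis of fixture, either way round below 0.06 rad), for 0.2 s.
At the end, for the whole second after the job is handed in: The cam is within 0.4 rad of its low point, the slide is at least 30 mm forward, the blank lies flat on the board, square to the fence within 0.06 rad and against it within about 2.5 mm, everything at rest (all of step 2 and value of joint cam between -0.4 and 0.4 rad and height (world z) of blank_center below 0.045 m and angle between blank_center's own z axis and vertical below 0.06 rad and linear speed of blank below 0.01 m/s and velocity of joint slide between -0.01 and 0.01 m/s and velocity of joint cam between -0.05 and 0.05 rad/s); the robot touches nothing.
It fails at once if the slide is driven forward (past 16 mm) before the cam is at its low point (value of joint slide above 0.016 m and not (value of joint cam between -0.45 and 0.45 rad)).
It fails at once if the robot touches the blank (contact force between any of the fingers, the arm and blank above 0.5 N).
It fails at once if the blank is lifted (height (world z) of blank_center above 0.055 m).
It fails at once if a bystander is disturbed (moved more than 20 mm) (distance of any of glue, block, mallet from where it was at the start of the episode above 0.02 m).
It also fails if it takes over 58 s, if anything falls off the work surface, if the arm or the gripper's body presses on something with over 40 N, if the wrist force passes 120 N, or if a joint passes its speed limit or range.

## Working session

There is one attempt and no reset: what is moved stays moved. The work goes in short steps, each a Python script; the robot and the scene stay as the last script left them, time stands still between calls to the robot, and variables do not carry over. Pictures are saved under pics/ and viewed, at most 10 in all, crops included, and the job is handed in when it is done.

```bash
mkdir -p pics; ls; cat > h.py <<'E'
import numpy as np, cv2
from station import robot, fingers, vision, workorder, recognise
def pix2plane(cam,uv,z):
    c=vision.calibration(cam);K=np.array(c["mtx"]);E=np.array(c["extrinsics"]);k=c["k1"]
    uv=np.atleast_2d(np.array(uv,float));d=np.c_[(uv[:,0]-K[0,2])/K[0,0],(uv[:,1]-K[1,2])/K[1,1]]
    u=d.copy()
    for _ in range(30): u=d/(1+k*(u**2).sum(1,keepdims=True))
    r=np.c_[u[:,0],-u[:,1],-np.ones(len(u))]@E[:3,:3]
    o=-E[:3,:3].T@E[:3,3]
    return o+r*((np.atleast_1d(z)-o[2])/r[:,2])[:,None]
def proj(cam,P):
    c=vision.calibration(cam);K=np.array(c["mtx"]);E=np.array(c["extrinsics"]);k=c["k1"]
    p=np.atleast_2d(P)@E[:3,:3].T+E[:3,3]
    s=np.c_[p[:,0],-p[:,1]]/-p[:,2:3]
    s=s*(1+k*(s**2).sum(1,keepdims=True))
    return np.c_[s[:,0]*K[0,0]+K[0,2],s[:,1]*K[1,1]+K[1,2]]
E
python3 - <<'E'
from h import *
for n in("scene","side"):
    im=vision.grab_frame(n); cv2.imwrite(f"pics/{n}0.png",cv2.resize(im[:,:,::-1],(800,600)))
    E=np.array(vision.calibration(n)["extrinsics"]);print(n,(-E[:3,:3].T@E[:3,3]).round(3))
    for l in("fixture","lever_end","push_face","blank_center","cam_pivot","glue","block","mallet"):
        print(l,[(round(d["p"],2),np.round(d["rect"]).tolist()) for d in recognise(l,n)][:2])
E
```

```text
pics
scene [1.103 0.238 0.992]
fixture [(0.68, [257.0, 205.0, 121.0, 122.0])]
lever_end [(0.82, [244.0, 166.0, 25.0, 42.0])]
push_face [(0.79, [271.0, 187.0, 50.0, 60.0])]
blank_center [(0.36, [242.0, 165.0, 22.0, 42.0])]
cam_pivot [(0.56, [260.0, 205.0, 122.0, 117.0]), (0.52, [244.0, 166.0, 23.0, 42.0])]
glue [(0.83, [334.0, 213.0, 25.0, 28.0]), (0.44, [257.0, 206.0, 123.0, 122.0])]
block [(0.65, [310.0, 265.0, 48.0, 43.0])]
mallet [(0.97, [163.0, 172.0, 63.0, 69.0])]
side [0.157 0.52  0.812]
fixture [(0.89, [255.0, 231.0, 172.0, 134.0])]
lever_end [(0.81, [296.0, 206.0, 55.0, 33.0])]
push_face [(0.97, [263.0, 228.0, 89.0, 63.0])]
blank_center [(0.86, [215.0, 206.0, 38.0, 38.0]), (0.46, [254.0, 232.0, 166.0, 137.0])]
cam_pivot [(0.55, [253.0, 232.0, 172.0, 132.0])]
glue [(0.75, [195.0, 277.0, 28.0, 52.0])]
block [(0.83, [149.0, 240.0, 46.0, 54.0])]
mallet [(0.62, [317.0, 146.0, 82.0, 56.0])]
```

View pics/scene0.png

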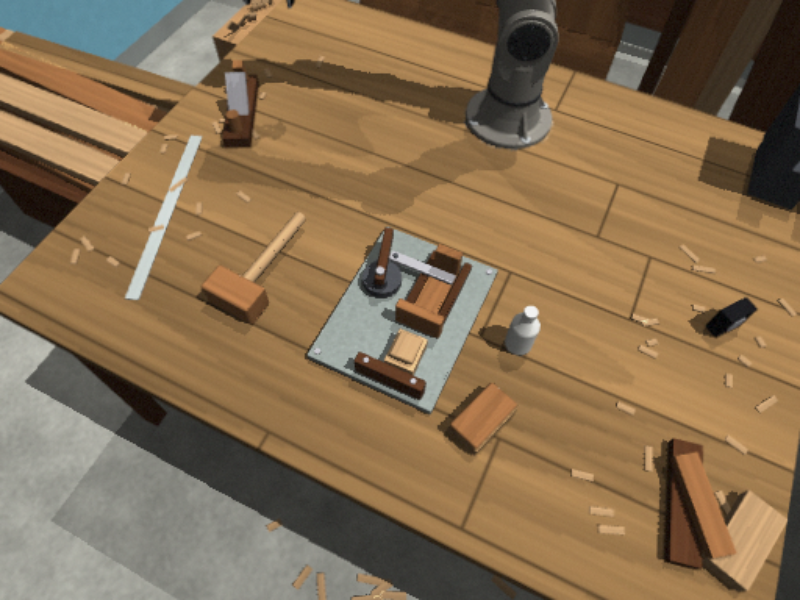

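View pics/side0.png

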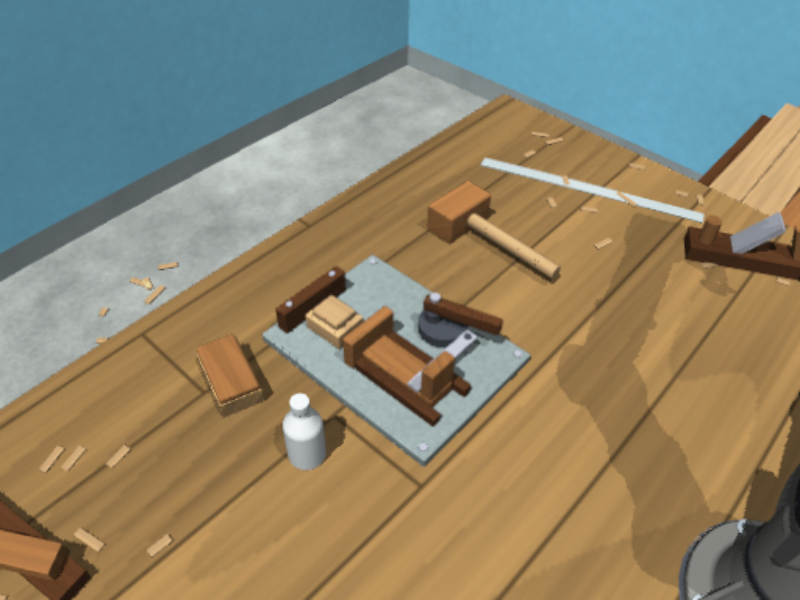

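```bash
python3 - <<'E'
from h import *
from scipy.optimize import least_squares
s=.64
loc=np.array([[.185,.09,.018],[.185,-.16,.018],[-.145,.09,.018],[-.145,-.16,.018],[0,-.1,.082]])
obs={"scene":[(428,411),(308,355),(497,268),(384,230),(381,271)],"side":[(263,338),(373,256),(424,463),(530,353),(434,298)]}
def W(p,L): 
    c,S=np.cos(p[2]),np.sin(p[2]); return np.c_[p[0]+c*L[:,0]-S*L[:,1],p[1]+S*L[:,0]+c*L[:,1],L[:,2]]
f=lambda p:np.concatenate([(proj(n,W(p,loc))-np.array(o)*s).ravel() for n,o in obs.items()])
r=least_squares(f,[.45,-.1,-.1],loss="soft_l1");p=r.x
print("fixture",p[:2].round(4),np.degrees(p[2]));print(r.fun.reshape(-1,2).round(1).tolist())
np.save("fix.npy",p)
def inv(q): 
    d=q[:,:2]-p[:2];c,S=np.cos(p[2]),np.sin(p[2]);return np.c_[c*d[:,0]+S*d[:,1],-S*d[:,0]+c*d[:,1]].round(4).tolist()
print("lever end top",inv(pix2plane("scene",np.array([(387,231)])*s,.08)),inv(pix2plane("side",np.array([(501,322)])*s,.08)))
print("push top corners scene",inv(pix2plane("scene",np.array([(437,246),(463,254),(458,263),(430,258)])*s,.095)))
print("push top side",inv(pix2plane("side",np.array([(442,355),(454,363),(434,377),(422,372)])*s,.095)))
print("glue,block",inv(pix2plane("scene",np.array([(520,350),(482,420)])*s,.02)),"mallet head,handle",inv(pix2plane("scene",np.array([(236,285),(300,217)])*s,.04)))
print(W(p,np.array([[0,-.1,0],[0,-.22,0],[-.1,-.15,0],[.1,-.2,0],[-.15,0,0],[.153,0,0]])).round(3).tolist())
print(robot.current_eef_rot(),robot.current_tool_pos(),robot.current_time_s(),robot.tip_reach)
E
```

```text
fixture [0.5795 0.0496] 0.8321282947946618
[[2.6, 0.3], [-0.9, 0.1], [0.8, 0.2], [1.2, -3.1], [-0.5, 0.1], [-1.4, -2.2], [-1.0, -1.3], [0.9, -0.8], [0.8, 0.5], [0.4, 0.5]]
lever end top [[-0.0905, -0.1301]] [[-0.0998, -0.1304]]
push top corners scene [[-0.0894, -0.0248], [-0.0936, 0.0263], [-0.0708, 0.0256], [-0.0587, -0.0256]]
push top side [[-0.0821, -0.0143], [-0.1027, -0.0143], [-0.0978, 0.022], [-0.0808, 0.0263]]
glue,block [[0.0083, 0.1893], [0.1629, 0.1743]] mallet head,handle [[0.1231, -0.348], [-0.0725, -0.3209]]
[[0.581, -0.05, 0.0], [0.583, -0.17, 0.0], [0.482, -0.102, 0.0], [0.682, -0.149, 0.0], [0.43, 0.047, 0.0], [0.733, 0.052, 0.0]]
[1.79997400e+02 1.20324498e-03 1.83293556e+01] [ 0.17294748 -0.52212393  0.24832217] 0.9 0.017
```

```bash
python3 - <<'E'
from h import *
fingers.gripper_to(0.0)
robot.move_to([.50,.0,.36],[180,0,0])
from scipy.spatial.transform import Rotation as R
P=robot.current_tool_pos();A=robot.current_eef_rot()
im=vision.grab_frame("wrist");cv2.imwrite("pics/w1.png",cv2.resize(im[:,:,::-1],(800,600)))
c=vision.calibration("wrist");print({k:np.round(v,3).tolist() for k,v in c.items()});print(P,A,robot.current_time_s())
np.savez("w1.npz",P=P,A=A)
E
```

```text
{'mtx': [[315.799, 0.0, 251.652], [0.0, 315.799, 194.175], [0.0, 0.0, 1.0]], 'k1': -0.021, 'T_tool_cam': [[0.001, 0.963, 0.269, 0.07], [1.0, -0.001, 0.0, 0.001], [0.001, 0.269, -0.963, -0.124], [0.0, 0.0, 0.0, 1.0]]}
[ 0.50003068 -0.00139209  0.35965727] [ 1.79968588e+02  3.85721657e-02 -1.33266928e-01] 3.95
```

View pics/w1.png

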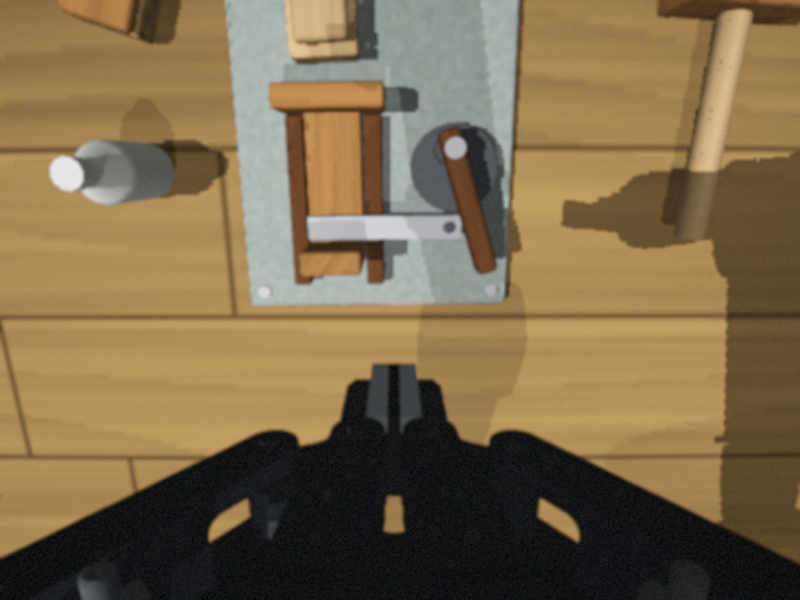

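```bash
cat >> h.py <<'E'
from scipy.spatial.transform import Rotation as R
def wrist2plane(uv,z,P,A):
    c=vision.calibration("wrist");K=np.array(c["mtx"]);k=c["k1"];T=np.array(c["T_tool_cam"])
    Rt=R.from_euler("xyz",A,degrees=True).as_matrix()
    uv=np.atleast_2d(np.array(uv,float));d=np.c_[(uv[:,0]-K[0,2])/K[0,0],(uv[:,1]-K[1,2])/K[1,1]];u=d.copy()
    for _ in range(30): u=d/(1+k*(u**2).sum(1,keepdims=True))
    r=np.c_[u[:,0],-u[:,1],-np.ones(len(u))]@(Rt@T[:3,:3]).T
    o=P+Rt@T[:3,3]
    return o+r*((np.atleast_1d(z)-o[2])/r[:,2])[:,None]
E
python3 - <<'E'
from h import *
w=np.load("w1.npz")
q=wrist2plane(np.array([(252,305),(507,299),(227,0),(520,0),(455,148),(485,270),(298,276),(360,274)])*.64,[.018]*4+[.082,.08,.095,.095],w["P"],w["A"])
print(q.round(4).tolist())
p=np.load("fix.npy");d=q[:,:2]-p[:2];c,S=np.cos(p[2]),np.sin(p[2]);print(np.c_[c*d[:,0]+S*d[:,1],-S*d[:,0]+c*d[:,1]].round(4).tolist())
E
```

```text
[[0.4378, 0.1365, 0.018], [0.4436, -0.1138, 0.018], [0.7054, 0.1377, 0.018], [0.7048, -0.1096, 0.018], [0.5828, -0.0507, 0.082], [0.4855, -0.079, 0.08], [0.4838, 0.0744, 0.095], [0.4854, 0.0244, 0.095]]
[[-0.1405, 0.0889], [-0.1383, -0.1614], [0.1271, 0.0862], [0.123, -0.161], [0.0018, -0.1003], [-0.0959, -0.1273], [-0.0953, 0.0262], [-0.0945, -0.0239]]
```

```bash
cat >> h.py <<'E'
FX=np.array([.581,.0495,np.radians(.87)])
def wp(x,y,z):
    c,S=np.cos(FX[2]),np.sin(FX[2]);return [FX[0]+c*x-S*y,FX[1]+S*x+c*y,z]
O=[180,0,.87]
def arc(a,off,z,r=.08): return wp(r*np.cos(a)+off*np.sin(a),-.1+r*np.sin(a)-off*np.cos(a),z)
E
python3 - <<'E'
from h import *
z=.076
print(arc(-2.87,.034,z))
robot.move_to(arc(-2.87,.034,.16),O)
hit=robot.line_to(arc(-2.87,.034,z),O,velocity=.1,f_stop=6)
print("down hit",hit,robot.current_tool_pos())
if not hit:
    for a in np.linspace(-2.87,0,16)[0:]:
        h=robot.line_to(arc(a,.0215,z),O,velocity=.07,f_stop=25)
        print(round(a,2),h,np.round(robot.current_contact_force(),1).tolist(),robot.current_time_s())
        if h: break
    if not h:
        robot.line_to(arc(0,.04,z),O,velocity=.1)
        robot.line_to(arc(0,.04,.2),O,velocity=.2)
        cv2.imwrite("pics/s2.png",cv2.resize(vision.grab_frame("side")[100:320,120:400,::-1],(800,629))[:600])
        im=vision.grab_frame("scene");cv2.imwrite("pics/c2.png",cv2.resize(im[100:310,140:420,::-1],(800,600)))
        np.savez("s2.npz",im=im)
E
```

```text
[np.float64(0.4961682171850436), np.float64(-0.04050600184381875), 0.076]
down hit False [ 0.49690042 -0.04041629  0.076675  ]
-2.87 False [-0.2, 0.9, 0.7] 6.1
-2.68 False [-0.2, 1.3, 0.7] 6.475
-2.49 False [-0.8, 1.0, 0.3] 6.85
-2.3 False [0.2, 1.0, -0.1] 7.225
-2.1 False [-0.4, 0.7, -0.8] 7.6
-1.91 False [-0.9, 1.8, 0.5] 7.975
-1.72 False [-0.6, 0.4, -0.5] 8.35
-1.53 False [-0.7, 1.0, -0.3] 8.725
-1.34 False [-0.6, 1.1, -0.6] 9.1
-1.15 False [-1.7, -0.1, -0.0] 9.475
-0.96 False [-2.1, -0.6, -1.5] 9.85
-0.77 False [-1.1, 0.2, -1.0] 10.225
-0.57 False [-1.9, -0.1, -0.4] 10.6
-0.38 False [-1.1, -1.1, -1.1] 10.975
-0.19 False [0.3, -0.1, -0.1] 11.35
0.0 False [-0.3, -0.7, -0.5] 11.725
```

View pics/s2.png

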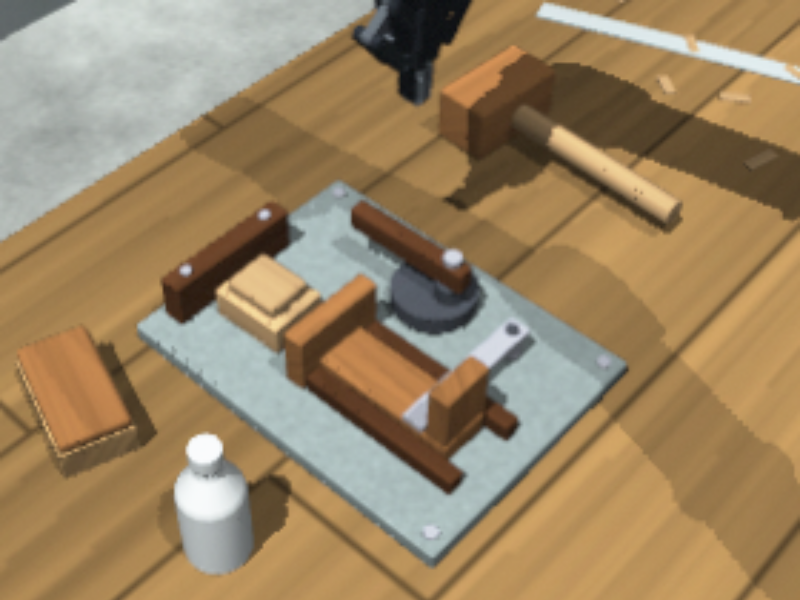

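View pics/c2.png

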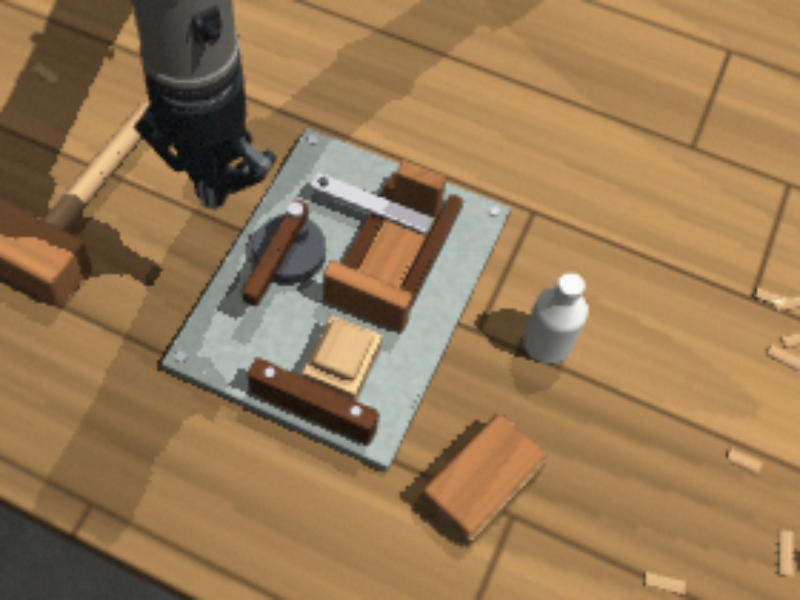

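```bash
python3 - <<'E'
from h import *
q=pix2plane("scene",[(140+.35*252,100+.35*297),(140+.35*297,100+.35*209)],[.075,.082]);d=q[0]-q[1];a=np.arctan2(d[1],d[0])-FX[2];print("lever",a,np.hypot(*d[:2]))
assert abs(a)<.25
z=.066
robot.line_to(wp(-.148,0,.2),O,velocity=.2)
print(robot.line_to(wp(-.148,0,z),O,velocity=.12,f_stop=6))
h=robot.line_to(wp(-.045,0,z),O,velocity=.025,f_stop=12)
P=robot.current_tool_pos();print(h,P-np.array(wp(0,0,0)),robot.current_contact_force(),robot.current_time_s())
robot.line_to([P[0]-.04,P[1],z],O,velocity=.1)
robot.line_to([P[0]-.04,P[1],.2],O,velocity=.2)
cv2.imwrite("pics/s3.png",cv2.resize(vision.grab_frame("side")[100:320,120:400,::-1],(800,600)))
P=robot.current_tool_pos();A=robot.current_eef_rot()
cv2.imwrite("pics/c3.png",cv2.resize(vision.grab_frame("scene")[100:310,140:420,::-1],(800,600)))
E
```

```text
lever 0.03287723329661962 0.10681384091383606
False
True [-0.08106966 -0.00165428  0.06482323] [0.39798133 0.62212837 0.5822926 ] 18.2417
```

View pics/s3.png

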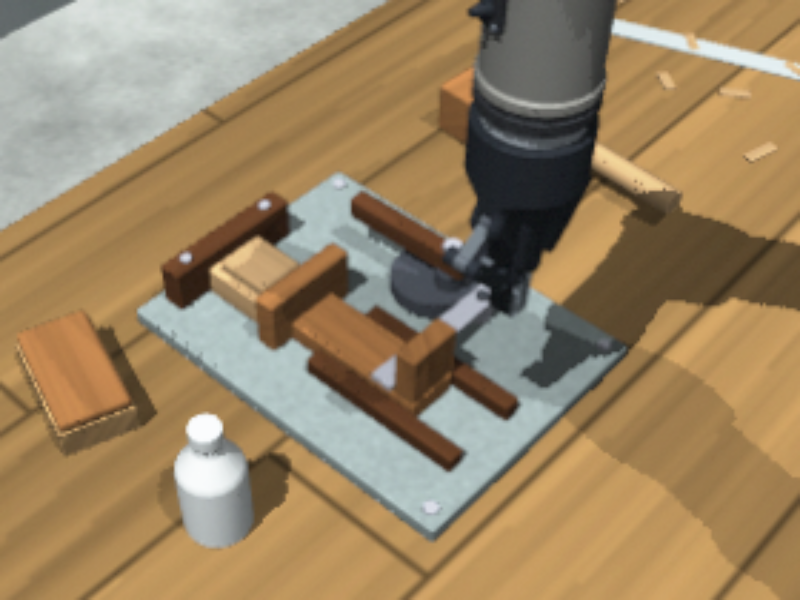

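View pics/c3.png

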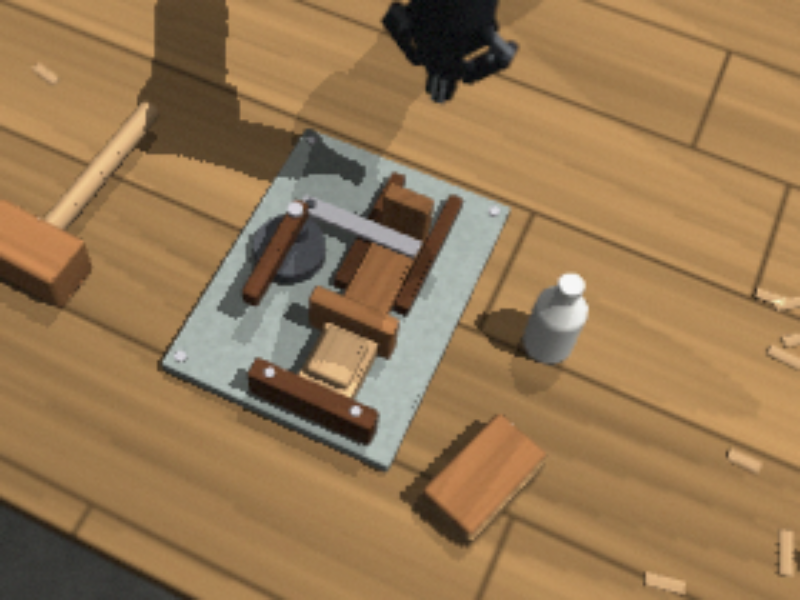

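```bash
python3 - <<'E'
from h import *
z=.066
P=robot.current_tool_pos();y=wp(-.08,0,0)[1]
robot.line_to([P[0],y,z],O,velocity=.2)
for f in(20,35):
    h=robot.line_to(wp(-.05,0,z),O,velocity=.025,f_stop=f)
    P=robot.current_tool_pos();print(h,P-np.array(wp(0,0,0)),robot.current_contact_force(),robot.current_time_s())
robot.line_to([P[0]-.04,P[1],z],O,velocity=.1)
robot.line_to([P[0]-.04,P[1],.2],O,velocity=.2)
robot.move_to([.45,.02,.40],O)
P=robot.current_tool_pos();A=robot.current_eef_rot();np.savez("w4.npz",P=P,A=A)
im=vision.grab_frame("wrist");cv2.imwrite("pics/w4.png",cv2.resize(im[:,:,::-1],(800,600)))
im=vision.grab_frame("scene");cv2.imwrite("pics/c4.png",cv2.resize(im[180:270,210:330,::-1],(800,600)))
E
```

```text
True [-0.08141631 -0.00138982  0.06340197] [0.43208516 0.04490474 0.01642938] 22.3417
True [-0.08229813 -0.00157198  0.05961248] [ 0.34262504 -0.79468078  0.47693128] 23.1583
```

View pics/c4.png

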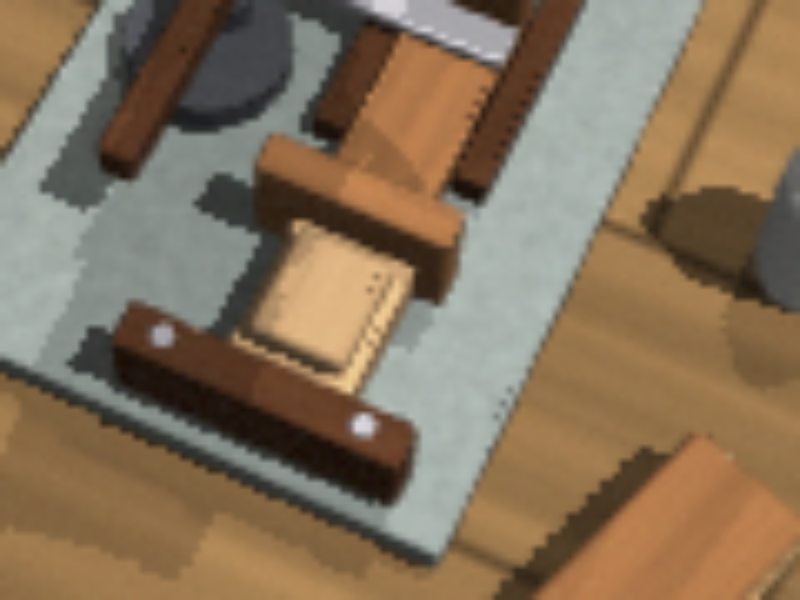

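View pics/w4.png

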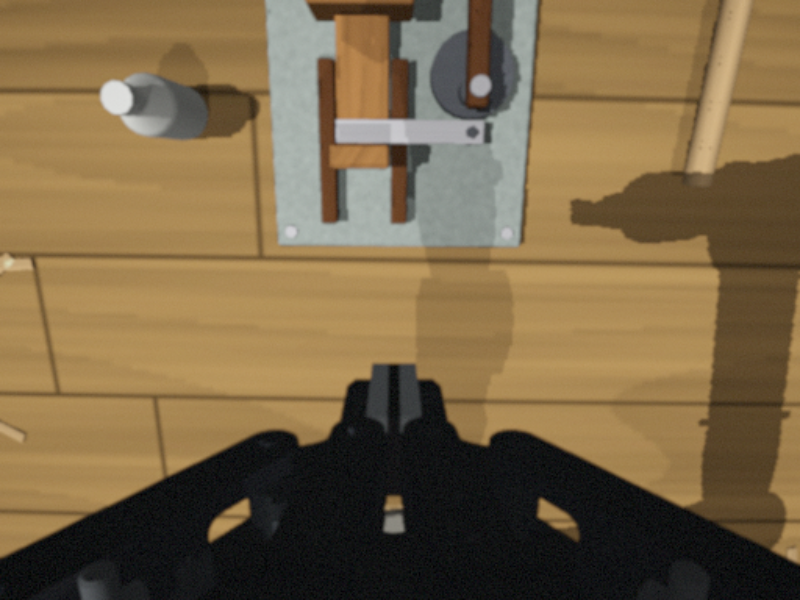

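```bash
python3 - <<'E'
from h import *
w=np.load("w4.npz")
q=wrist2plane(np.array([(278,246),(522,244),(480,85),(332,167),(388,168)])*.64,[.018]*2+[.082,.095,.095],w["P"],w["A"]);print(q.round(4).tolist())
q=pix2plane("scene",np.array([(120,160),(133,308),(413,430),(256,150),(460,225)])*.15+[210,180],[.075,.045,.045,.07,.07]);print(q.round(4).tolist())
print("block to corner", robot.current_time_s())
E
```

```text
[[0.4362, 0.1375, 0.018], [0.4424, -0.1134, 0.018], [0.5838, -0.0505, 0.082], [0.5162, 0.0713, 0.095], [0.5161, 0.0245, 0.095]]
[[0.686, -0.0448, 0.075], [0.7318, -0.0159, 0.045], [0.7296, 0.1118, 0.045], [0.6541, 0.0027, 0.07], [0.6483, 0.0943, 0.07]]
block to corner 25.45
```

```bash
python3 -c "
from h import *
robot.pause(.3);print(workorder.close_job())"
```

```text
the job is handed in; nothing more can be done
None
```

I turned the cam to its low point, pushed the slide forward about 31 mm to a hard stop with the blank against the fence, left the arm clear above the jig, and handed the job in at about 26 s; no verdict came back.

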